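# Reload the reagent bottles into the incubator carrier in reverse order

### The job

The white carrier tray goes into the incubator from its far end, so move the four reagent bottles one by one from the grey rack into the white tray in reverse order: the leftmost bottle of the grey rack goes into the rightmost bay of the tray, and so on along the row. Stand each bottle upright on the floor of its own bay without tipping or dropping any, and leave all four released and at rest.

Things in the scene. Friction and masses are not known exactly. Their poses are not given: they have to be found in the camera images.
- slim_mid (a point): Slim white dropper bottle with a narrow black cap: round body 28 mm across and 56 mm high, cap 15 mm across, 80 mm high in all; about 50 g. The point is on its axis half-way up, 40 mm above its underside, on the body.
- jar_mid (a point): Squat white jar with a wide flat black lid: 40 mm across, straight-sided (lid 41 mm), 58 mm high in all, lid from 44 mm up; about 80 g. The point is on its axis half-way up, 29 mm above its underside.
- square_mid (a point): White bottle with a square body, 34 x 34 mm and 54 mm high, and a round black cap 24 mm across; 70 mm high in all; about 70 g. The point is on its axis half-way up, 35 mm above its underside; its x and y axes are square to the flat sides, which stand parallel to the old rack's at the start.
- bulb_mid (a point): White pipette bottle with a black collar and a narrow rubber bulb on top: round body 36 mm across and 44 mm high, collar 22 mm and bulb 16 mm across, 80 mm high in all; about 60 g. The point is on its axis half-way up, 40 mm above its underside, near the top of the body.
- old_rack: Grey base strip, 70 (x) x 262 (y) x 6 mm, fixed to the bench, that carries a row of four single grey cells along its y axis at y = -90, -30, +30 and +90 mm. Origin at the centre of its underside, on the bench. It lies left or right of the carrier; its y axis points roughly to the robot's left (within 20 degrees).
- cell_slim: Open grey cell of the old rack in which the slim dropper bottle stands at the start (which place in the row it has differs from start to start); fixed. 60 x 59 mm outside, 52 x 51 mm inside, floor 4 mm thick, walls 4 mm thick and 12 mm high from its underside. Origin at the centre of its underside, 6 mm above the bench; axes as the old rack's.
- cell_jar: Open grey cell of the old rack in which the squat jar stands at the start (which place in the row it has differs from start to start); fixed. 60 x 59 mm outside, 52 x 51 mm inside, floor 4 mm thick, walls 4 mm thick and 12 mm high from its underside. Origin at the centre of its underside, 6 mm above the bench; axes as the old rack's.
- cell_square: Open grey cell of the old rack in which the square bottle stands at the start (which place in the row it has differs from start to start); fixed. 60 x 59 mm outside, 52 x 51 mm inside, floor 4 mm thick, walls 4 mm thick and 12 mm high from its underside. Origin at the centre of its underside, 6 mm above the bench; axes as the old rack's.
- cell_bulb: Open grey cell of the old rack in which the pipette bottle stands at the start (which place in the row it has differs from start to start); fixed. 60 x 59 mm outside, 52 x 51 mm inside, floor 4 mm thick, walls 4 mm thick and 12 mm high from its underside. Origin at the centre of its underside, 6 mm above the bench; axes as the old rack's.
- carrier: White tray, 60 (x) x 244 (y) mm with a thin finger tab at each end, fixed to the bench, empty at the start: a row of four bays along its y axis, centres at y = -90, -30, +30 and +90 mm, each 52 (x) x 56 (y) mm inside; floor 4 mm thick, walls 4 mm thick and 12 mm high from the bench. Origin at the centre of its underside, on the bench; its y axis points roughly to the robot's left (within 20 degrees).
Things that resemble listed ones, but are neither listed nor needed, are in the scene too. What is shaped like the part that bears jar_mid but green or orange is not meant. Leave any blue look-alike of the part that bears bulb_mid alone.

How it is judged:
By the outcome, as a careful person would: the job done as asked, in the order asked, and still so for the second after the job is handed in, with the robot touching nothing.
It also fails if it takes over 99 s, if anything falls off the work surface, if the arm or the gripper's body presses on something with over 40 N, if the wrist force passes 120 N, or if a joint passes its speed limit or range.

### The arm

A 7-joint arm with a two-finger parallel gripper is mounted at the origin on the work surface. World frame = base frame: x ahead of the robot, y to its left, z up, the work surface at z = 0. Lengths are in mm, angles in rad, forces in N, time in s.
With the tool pointing down it reaches from about 425 to 1025 mm from the base axis. Payload 9.4 kg.
Tool frame: the origin (TCP) lies at the very end of the fingers, on their centre line; the grasp point (between the pads) lies grip_depth behind it (grip_depth is the distance from the TCP to the grasp point, in mm); z points along the fingers, y is the line along which they close (so a half turn about z gives the same grasp; the last joint's range is limited). The gripper opens to 93 mm and grips with 3 to 60 N. Pads are 15 mm wide; open, the fingers measure 128 mm over their backs; the gripper's body (75 mm by 188 mm) begins 65 mm behind the grasp point.
Start: joints at [1.078, 0.599, -0.003, 1.599, 0.002, 0.943, -0.08], TCP at [292.834, -663.229, 218.618] pointing down, gripper open.
Joint ranges: [-2.57, 2.57], [-0.35, 1.97], [-1.29, 1.29], [0.11, 2.56], [-1.05, 4.19], [0.11, 1.86], [-2.63, 2.63]. Speed limits (rad/s): [2.22, 2.22, 3.01, 3.01, 3.14, 3.14, 3.14].

### API

Orientations are given as a unit quaternion [w, x, y, z].
In Python, from station import movep, move_l, move_joints, command_gripper, hold, ik, state, read_camera, PlanningError, hand_in, outline_of, place_of, grip_depth gives the robot as it stands. The module is installed in compiled form; this text tells all that it offers. Calls block until the motion is done:
- movep(position, orientation): joint-space move of the TCP to a pose.
- move_l(position, ori=None, max_speed=150, guard=None): straight line of the TCP; ori=None keeps the orientation; max_speed is the mean speed in mm/s. With guard (N) it stops when the force on the tool has changed by that much, and returns True; else False.
- move_joints(angles): joint-space move.
- command_gripper(opening): finger opening in mm; the grip force is fixed at half the most; returns when the fingers have stopped.
- hold(seconds).
- ik(position, orientation): joint angles nearest the present ones, or None.
- state(): the state.
- read_camera(name): name is "side" or "top"; returns a dict with "frame" (420x560x3 uint8, blue, green, red), "K" (3x3 intrinsics, pixels), "extrinsics" (4x4, takes a point from world to camera coordinates). Camera axes: x right, y down, z forward; pixel columns grow to the right and rows downward; lengths in mm; the calibration is good to about 2 mm. A picture is of the moment at which its call begins. There is no depth.
A pose or a line that the arm cannot do raises PlanningError and nothing moves.
- hand_in(): hands the job in; it is judged then, once.
Trained networks look in a picture, given as the dict that the camera call returned (one of the last four; its "shot" number tells which), for a name from the list of things; names that differ only in an ending like _2 or _b are one class to them, and where a whole thing is asked for, a point or a joint stands for the part that bears it (a point fixed in the world has none). Each returns a list of dicts, best first, with "score" (0 to 1); they miss things now and then, are a little off and sometimes report something else, mostly with a low value. They report only what shows in the picture. A call takes as long as a camera call. They do not tell look-alikes from the thing itself.
- outline_of(picture, label): "region" (420x560 bool, what is visible of it).
- place_of(picture, label): "at" ([x, y, z] in mm, in world coordinates, good to about 4 mm: a listed point, or the origin of a listed thing).
The state is a dict: "time_s": time; "joints": joint angles; "joint_velocities": joint speeds; "joint_torque": joint torques, N m; "position": TCP position; "ee_rot": TCP orientation; "contact_force": force on the tool from outside, world axes, zero at the start; "moment": the same for the moment, N m; "width": finger opening in mm; "grip_force": force on a finger pad.
Only numpy, scipy, OpenCV 4.12 (cv2) and the standard library are available. Lean on these libraries where they do the work, as an engineer would, in place of code of your own. Each camera call takes 0.05 s, during which the arm holds its last target. There are 200 camera calls.

## Working session

There is one attempt and no reset: what is moved stays moved. The work goes in short steps, each a Python script; the robot and the scene stay as the last script left them, time stands still between calls to the robot, and variables do not carry over. Pictures are saved under pics/ and viewed, at most 14 in all, crops included, and the job is handed in when it is done.

```bash
mkdir -p pics
python3 - <<'E'
from station import *
import cv2,numpy as np
print(grip_depth,state()['ee_rot'],state()['time_s'])
for c in ['top','side']:
    p=read_camera(c);cv2.imwrite(f'pics/{c}0.png',p['frame'])
    print(c,p['K'].tolist() if hasattr(p['K'],'tolist') else p['K'],np.round(p['extrinsics'],3).tolist())
    P=np.array(p['K'])@np.array(p['extrinsics'])[:3]
    for n in ['slim_mid','jar_mid','square_mid','bulb_mid','old_rack','cell_slim','cell_jar','cell_square','cell_bulb','carrier']:
        for r in place_of(p,n):
            q=P@np.r_[r['at'],1]
            print(n,np.round(r['at'],0),round(r['score'],2),np.round(q[:2]/q[2]))
E
```

```text
18.8 [-7.27447158e-04  9.78467959e-01  2.06397348e-01 -2.41128239e-04] 0.0
top [[431.29051776434864, 0.0, 282.46917251141656], [0.0, 431.29051776434864, 210.84649109763177], [0.0, 0.0, 1.0]] [[-0.014, -1.0, -0.006, 58.459], [-0.995, 0.014, -0.096, 554.094], [0.096, 0.004, -0.995, 952.605], [0.0, 0.0, 0.0, 1.0]]
slim_mid [488. 199.  48.] 0.6 [216. 241.]
jar_mid [592.  24.  27.] 0.82 [294. 194.]
jar_mid [484.  86.  37.] 0.63 [267. 242.]
jar_mid [602. 101.  32.] 0.53 [260. 190.]
square_mid [491. 145.  40.] 0.66 [240. 239.]
square_mid [488.  84.  38.] 0.51 [268. 241.]
bulb_mid [471. 355.  40.] 0.61 [146. 250.]
bulb_mid [489. 264.  52.] 0.58 [186. 241.]
bulb_mid [487. 260.   6.] 0.51 [192. 242.]
old_rack [485. 172.   4.] 0.61 [231. 242.]
old_rack [490.  85.  38.] 0.61 [267. 239.]
cell_slim [490. 203.   7.] 0.62 [217. 241.]
cell_jar [485.  83.   5.] 0.65 [269. 242.]
cell_square [487. 144.   6.] 0.72 [242. 241.]
cell_square [490.  86.  39.] 0.26 [267. 239.]
cell_bulb [485. 260.   5.] 0.73 [192. 243.]
cell_bulb [487. 169.  -2.] 0.2 [232. 242.]
carrier [ 514. -165.    2.] 0.58 [376. 228.]
side [[515.537729158401, 0.0, 285.9337635156566], [0.0, 515.537729158401, 199.64209574422364], [0.0, 0.0, 1.0]] [[-0.879, -0.477, 0.005, 476.408], [-0.297, 0.54, -0.788, 191.119], [0.373, -0.694, -0.616, 895.214], [0.0, 0.0, 0.0, 1.0]]
slim_mid [490. 204.  48.] 0.62 [257. 267.]
jar_mid [595.  21.  27.] 0.92 [259. 201.]
jar_mid [596. 100.  27.] 0.77 [238. 223.]
jar_mid [491.  81.  38.] 0.55 [289. 230.]
square_mid [490. 143.  46.] 0.91 [274. 246.]
bulb_mid [490. 267.  55.] 0.98 [237. 288.]
bulb_mid [476. 358.  40.] 0.64 [214. 336.]
old_rack [486. 178.   1.] 0.74 [267. 276.]
cell_slim [486. 204.   7.] 0.56 [259. 283.]
cell_jar [484.  86.   4.] 0.61 [291. 246.]
cell_square [489. 140.   5.] 0.82 [275. 262.]
cell_bulb [490. 269.   6.] 0.57 [238. 308.]
```

View pics/top0.png

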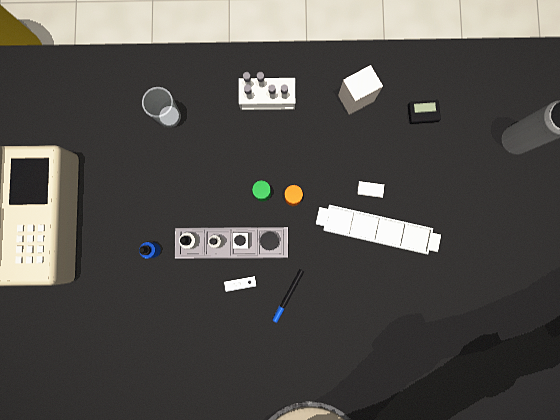

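View pics/side0.png

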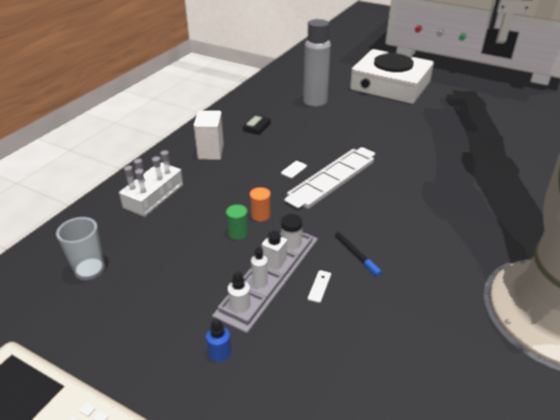

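The row from left to right is bulb (188,241), slim (216,241), square (241,240) and jar (269,240), all in the grey rack. The look-alikes are the blue bulb bottle at (149,250), the green jar at (262,190) and the orange jar at (294,194), all outside the rack. The tray runs from (322,216) to (436,242). Next I'll measure the tray and rack poses and crop closely.

```bash
cat > h.py <<'E'
from station import *
import cv2,numpy as np
from scipy.spatial.transform import Rotation as R
def toplane(p,uv,z):
    E=np.array(p['extrinsics']);K=np.array(p['K']);uv=np.atleast_2d(uv)
    d=(np.c_[uv,np.ones(len(uv))]@np.linalg.inv(K).T)@E[:3,:3];c=-E[:3,:3].T@E[:3,3]
    return (c+d*((z-c[2])/d[:,2])[:,None])[:,:2]
def rect(p,mask,z):
    c=max(cv2.findContours(mask.astype(np.uint8),0,cv2.CHAIN_APPROX_NONE)[0],key=cv2.contourArea)[:,0,:]
    return cv2.minAreaRect(toplane(p,c,z).astype(np.float32))
def quat(yaw):  # tool down, tool y (closing) along the direction yaw from world x
    y=np.array([np.cos(yaw),np.sin(yaw),0]);z=np.array([0,0,-1.]);x=np.cross(y,z)
    q=R.from_matrix(np.c_[x,y,z]).as_quat();return q[[3,0,1,2]]
E
python3 - <<'E'
from h import *
for c in ['top','side']:
    p=read_camera(c)
    for n,z in [('carrier',10),('old_rack',6)]:
        for r in outline_of(p,n)[:2]: print(c,n,round(r['score'],2),rect(p,r['region'],z))
    if c=='top':
        g=cv2.cvtColor(p['frame'],cv2.COLOR_BGR2GRAY);m=np.zeros_like(g);m[195:262,305:450]=g[195:262,305:450]>120
        print('thr',rect(p,m,10))
        cv2.imwrite('pics/crop.png',cv2.resize(p['frame'][180:280,140:340],None,fx=4,fy=4,interpolation=cv2.INTER_CUBIC))
    for n in ['slim_mid','jar_mid','square_mid','bulb_mid','carrier']:
        for r in place_of(p,n): print(n,np.round(r['at']),round(r['score'],2))
for x,y,w in [(487,265,0),(487,84,0),(500,-250,-.2),(520,-80,-.2)]:
    for h in (0,np.pi):
        q=ik([x,y,150],quat(w+h));print(None if q is None else np.round(q,2))
E
```

```text
top carrier 0.86 ((512.9488525390625, -167.92274475097656), (286.74066162109375, 62.01410675048828), 76.03317260742188)
top old_rack 0.72 ((477.3426818847656, 50.029205322265625), (35.64891815185547, 74.05389404296875), 61.820064544677734)
thr ((511.5150146484375, -167.69020080566406), (286.36151123046875, 62.30540084838867), 76.27083587646484)
slim_mid [484. 201.  48.] 0.53
jar_mid [592.  27.  25.] 0.69
jar_mid [488.  85.  38.] 0.54
jar_mid [601.  98.  34.] 0.52
square_mid [492. 145.  40.] 0.69
bulb_mid [490. 264.  51.] 0.6
bulb_mid [468. 357.  42.] 0.6
carrier [ 512. -167.    1.] 0.64
side carrier 0.96 ((507.68243408203125, -165.521484375), (291.7322998046875, 70.53431701660156), 76.38571166992188)
side carrier 0.64 ((485.7894287109375, 196.76910400390625), (61.25797653198242, 66.56733703613281), 88.17328643798828)
side old_rack 0.94 ((458.2898254394531, 240.60189819335938), (166.63063049316406, 65.49444580078125), 64.14519500732422)
slim_mid [491. 204.  50.] 0.67
jar_mid [603.  97.  28.] 0.91
jar_mid [492.  83.  40.] 0.86
jar_mid [592.  20.  30.] 0.71
jar_mid [487.  87.   6.] 0.17
square_mid [492. 144.  50.] 0.89
bulb_mid [474. 357.  40.] 0.92
bulb_mid [488. 264.  56.] 0.83
carrier [ 512. -166.    1.] 0.79
[-0.2   0.55 -0.58  2.03  0.46  0.69 -1.07]
[ 0.11  0.73 -1.1   2.01  0.83  0.94  1.7 ]
[-0.    0.45 -0.38  2.17  0.31  0.57 -0.61]
[ 0.46  0.66 -1.1   2.14  0.81  0.85  1.99]
[ 0.54  0.5  -0.25  2.04  0.21  0.63 -0.05]
[-0.02  0.55  0.57  2.07 -0.49  0.65 -2.47]
[ 0.26  0.47 -0.3   2.11  0.24  0.59 -0.41]
[-0.63  0.73  1.11  2.16 -0.92  0.85 -2.28]
```

View pics/crop.png

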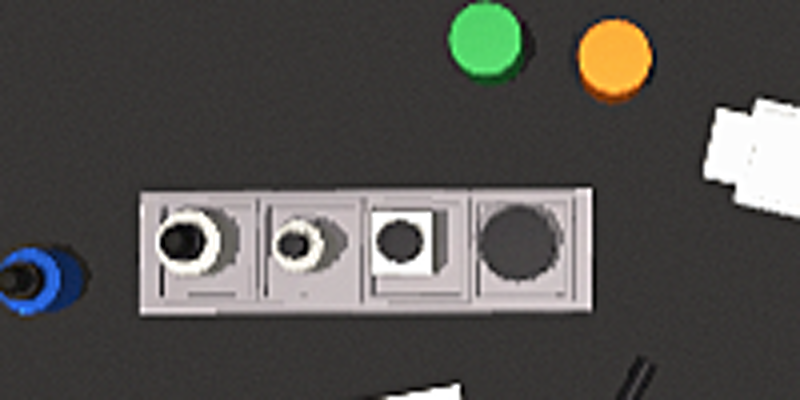

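The crop confirms the four rack bottles, with body-top centres at crop (190,241), (300,246), (402,242) and (518,243). The green, orange and blue look-alikes are outside the rack. I'll start with the leftmost bottle, the bulb.

```bash
cat >> h.py <<'E'
C=np.array([512,-167.]);YAW=-0.242
def bay(y): return C+y*np.array([-np.sin(YAW),np.cos(YAW)])
B={'bulb':((190,241),54,-90,36),'slim':((300,246),66,-30,28),'square':((402,242),64,30,34),'jar':((518,243),68,90,40)}
def pick(xy,z=23):
    x,y=xy;q=quat(0)
    if abs(state()['position'][1]-y)>5 or state()['position'][2]<120: movep([x,y,150],q)
    hit=move_l([x,y,z],q,120,guard=10)
    command_gripper(10); s=state()
    print('pick hit',hit,'w',round(s['width'],1),'f',round(s['grip_force'],1),'z',round(s['position'][2],1),'t',round(s['time_s'],1))
def place(xy0,xy,z=16):
    move_l([*xy0,138],quat(0),120)
    move_l([*xy,138],quat(YAW),200)
    move_l([*xy,z+10],None,120)
    print('w before',round(state()['width'],1))
    hit=move_l([*xy,z-1.5],None,20,guard=4);s=state()
    print('place hit',hit,np.round(s['position'],1),'w',round(s['width'],1),'t',round(s['time_s'],1))
def release():
    command_gripper(80);p=state()['position'];move_l([p[0],p[1],138],None,150)
E
python3 - <<'E'
from h import *
p=read_camera('top')
xy={}
for n,(uv,z,_,_) in B.items():
    xy[n]=toplane(p,[140+(uv[0]+.5)/4-.5,180+(uv[1]+.5)/4-.5],z)[0].tolist()
import json;json.dump(xy,open('xy.json','w'));print({k:np.round(v) for k,v in xy.items()},bay(-90))
pick(xy['bulb']); 
place(xy['bulb'],bay(-90))
for c in ['top','side']:
    cv2.imwrite(f'pics/{c}1.png',read_camera(c)['frame'])
a=cv2.imread('pics/top1.png')[160:290,260:460];b=cv2.imread('pics/side1.png')[120:250,240:440]
cv2.imwrite('pics/c1.png',cv2.resize(np.vstack([a,b]),None,fx=2.3,fy=2.3))
E
```

```text
{'bulb': array([491., 261.]), 'slim': array([487., 199.]), 'square': array([489., 143.]), 'jar': array([487.,  80.])} [ 490.43196569 -254.37745645]
pick hit False w 35.1 f 30.0 z 23.0 t 7.4
w before 35.0
place hit True [ 490.5 -254.6   16.8] w 35.8 t 12.8
```

View pics/c1.png

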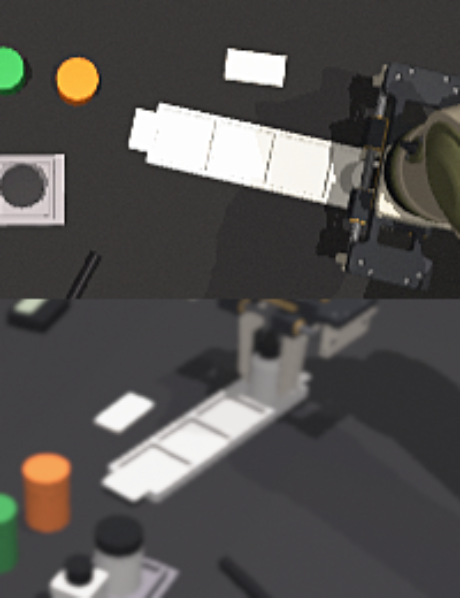

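The bottle is held upright over the right-most bay, contact was felt at the expected height (16.8), so I'll release it and check before going on.

Run:
```python
from h import *
release()
movep([487,201,150],quat(0))
print(state()['time_s'])
for c in ['top','side']:
    p=read_camera(c);cv2.imwrite(f'pics/{c}2.png',p['frame'])
    for r in place_of(p,'bulb_mid'): print(c,np.round(r['at']),round(r['score'],2))
a=cv2.imread('pics/top2.png')[160:290,260:460];b=cv2.imread('pics/side2.png')[120:250,240:440]
cv2.imwrite('pics/c2.png',cv2.resize(np.vstack([a,b]),None,fx=2.3,fy=2.3))
```

```text
16.4
top [ 490. -248.   45.] 0.64
side [ 488. -247.   47.] 0.69
side [474. 358.  41.] 0.67
```

View pics/c2.png

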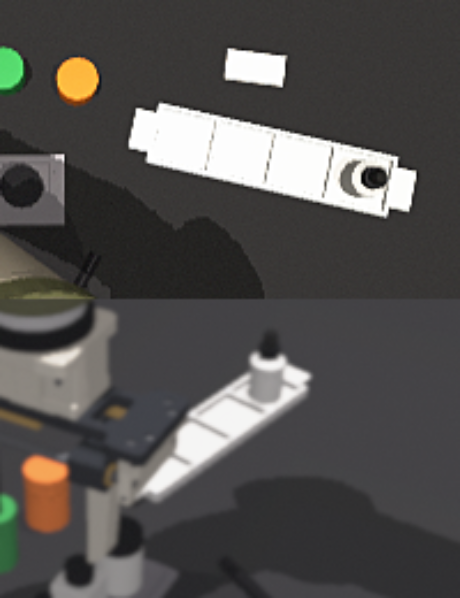

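The bulb bottle stands upright in the right-most bay, at about (373,177) in the crop. It sits about 5 mm toward the middle because my y estimate was about 3 mm low. I'll shift the others to match and continue.

Run:
```python
from h import *
X={'slim':(488,202.5),'square':(490,145.5),'jar':(488,84)}
for n in ['slim','square','jar']:
    pick(X[n]); w=state()['width']
    if abs(w-B[n][3])>4: print('odd width',n); break
    place(X[n],bay(B[n][2]))
    if abs(state()['width']-B[n][3])>4: print('lost?'); break
    release()
movep([600,100,300],quat(0))
print(state()['time_s'])
for c in ['top','side']:
    p=read_camera(c);cv2.imwrite(f'pics/{c}3.png',p['frame'])
    for n in B:
        for r in place_of(p,n+'_mid'): print(c,n,np.round(r['at']),round(r['score'],2))
print([np.round(bay(b[2])) for b in B.values()])
a=cv2.imread('pics/top3.png')[160:290,260:460];b=cv2.imread('pics/side3.png')[120:250,240:440]
cv2.imwrite('pics/c3.png',cv2.resize(np.vstack([a,b]),None,fx=2.3,fy=2.3))
```

```text
pick hit False w 27.6 f 30.0 z 23.0 t 18.7
w before 27.3
place hit True [ 504.9 -196.3   16.8] w 27.6 t 23.5
pick hit False w 34.1 f 30.0 z 23.0 t 28.7
w before 33.8
place hit True [ 519.3 -138.    16.8] w 33.8 t 33.0
pick hit False w 40.3 f 30.0 z 23.1 t 37.7
w before 40.2
place hit True [533.3 -79.7  16.7] w 40.4 t 41.3
44.0917
top bulb [470. 355.  40.] 0.67
side bulb [ 488. -252.   46.] 0.76
side slim [ 507. -192.   41.] 0.66
side square [ 520. -138.   39.] 0.66
side jar [599.  98.  26.] 0.97
side jar [535. -82.  32.] 0.74
side jar [592.  22.  25.] 0.67
[array([ 490., -254.]), array([ 505., -196.]), array([ 519., -138.]), array([534., -80.])]
```

View pics/c3.png

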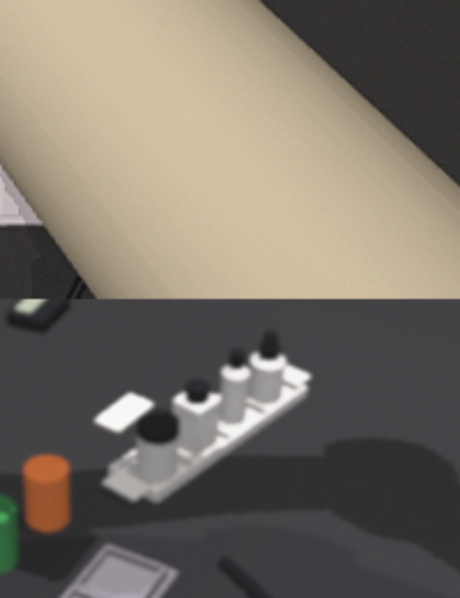

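The side view shows all four upright in their own bays: jar (158,445), square (197,415), slim (235,390) and bulb (268,370). The arm is clear of them.

```bash
python3 -c "
from station import *
hold(0.5);print(hand_in())"
```

```text
the job is handed in; nothing more can be done
None
```

I moved all four bottles into the tray in reverse order and handed the job in at about 45 s: from the left, jar, square, slim, bulb, each upright and released in its own bay, with the bulb bottle possibly a few mm off its bay's centre.

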